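# Tip the welded angle over and set it against the stop

## Task

Two welded angle pieces stand on their short legs on the welding bench. Push the one with yellow paint over, away from the robot, so that it lies on its long leg with the short leg standing up; then push it along the bench until the end of its long leg sits flush and square against the long grey stop bar. Only push it: do not lift it off the bench, and leave the blue one and everything else where it is.

Things in the scene. Friction and masses are not known exactly. Their poses are not given: they have to be found in the camera images.
- yellow_angle: yellow-ended L of 6 mm steel plate, 70 mm wide, 0.57 kg +-20 %. Starts on its 55 mm short leg (flat, towards the robot), the 120 mm long leg upright at the far end. Origin: middle of the outer corner edge, on the bench. At start x = horizontal tipping direction (short leg spans x -55 to 0, long leg x -6 to 0), y along the width, z up the long leg. Tipped: z points to the stop, x down
- yellow_angle_long_end (a point): middle of the outer edge at the end of the yellow piece's long leg: 120 mm up at the start; on the bench, nearest the stop, when tipped. The balance point of the piece is 11 mm robot-side of the corner edge and 44 mm up: pushed high on the long leg's inner face it pivots on the corner edge and falls by itself beyond about 15 degrees
- yellow_angle_short_end (a point): middle of the outer edge at the end of the yellow piece's short leg: on the bench, nearest the robot, at the start; when tipped it is 55 mm up, over the corner edge, and the short leg's outer face looks to the robot
- blue_angle: an angle piece like the yellow one, same size, origin and axes, but its leg ends are painted blue. To be left standing. The two may swap sides and stand about 0.2 m apart, sideways
- stop: fixed grey stop bar beyond the pieces: angle iron 400 mm long, 40 high, 42 deep, two screw clamps on its back. Origin: middle of its front face (towards the robot) at bench height; x points away from the robot, square to the face, y along the bar. The pieces' corner edges start 160 to 190 mm short of it (a tipped piece ends about 40 to 70 mm short), turned up to 12 degrees from square
- coupon: bystander: two flat steel plates joined by a bead, 60 x 100 x 6 mm together, lying nearest the robot; origin under its middle
- hammer: bystander: hammer lying at one side; origin within it at its underside
- brush: bystander: hand brush lying at one side; origin within it at its underside
- magnet_square: bystander: red L-shaped magnet square, 90 x 90 x 24 mm, flat at one side; origin under its middle
- tin: bystander: aluminium tin, 70 mm across, 100 mm tall; origin under its middle
- spray: bystander: white bottle with a red cap, 56 mm across, 150 mm tall; origin under its middle

How it is judged:
By the outcome, as a careful person would: the job done as asked, in the order asked, and still so for the second after the job is handed in, with the robot touching nothing.
It also fails if it takes over 51 s, if anything falls off the work surface, if the arm or the gripper's body presses on something with over 40 N, if the wrist force passes 120 N, or if a joint passes its speed limit or range.

## Robot

A 7-joint arm with a two-finger parallel gripper is mounted at the origin on the work surface. World frame = base frame: x ahead of the robot, y to its left, z up, the work surface at z = 0. Lengths are in mm, angles in rad, forces in N, time in s.
With the tool pointing down it reaches from about 400 to 900 mm from the base axis. Payload 5.6 kg.
Tool frame: the origin (TCP) lies midway between the tips of the shut fingers; the grasp point (between the pads) lies 19 mm behind it; x points along the fingers, y is the direction in which the jaws open and shut, and the axes are right-handed (so a half turn about x gives the same grasp; the last joint's range is limited). The gripper opens to 92 mm and grips with 3 to 60 N. Pads are 20 mm wide; open, the fingers measure 128 mm over their backs; the gripper's body (75 mm by 189 mm) begins 69 mm behind the grasp point.
Start: joints at [-1.207, 0.468, -0.012, 1.603, 0.006, 1.071, -0.056], TCP at [257.229, 596.945, 181.192] pointing down, gripper open.
Joint ranges: [-2.53, 2.53], [-0.31, 2.02], [-1.57, 1.55], [0.28, 2.44], [-1.29, 4.43], [0.15, 1.84], [-2.92, 2.92]. Speed limits (rad/s): [2.57, 2.57, 3.14, 3.14, 3.14, 3.14, 3.14].

## Interface

Orientations are given as a rotation vector (axis times angle).
In Python, from cell import robot, grip, kin, viewer gives the robot as it stands. Calls block until the motion is done:
- robot.movep(position, orientation): joint-space move of the TCP to a pose.
- robot.servo_line(position, feed=150, rotation=None): straight line of the TCP; rotation=None keeps the orientation; feed is the mean speed in mm/s.
- robot.goto_joints(angles): joint-space move.
- grip(opening, newtons=None): opening from 0.0 (shut) to 1.0 (fully open); newtons is the grip in N (None keeps the last); returns when the fingers have stopped.
- robot.hold(seconds).
- kin.ik(position, orientation): joint angles nearest the present ones, or None.
- robot.observe(): the state.
- viewer.read_camera(name): name is "scene" or "top" or "wrist"; returns the picture (400x640x3 uint8, red, green, blue); there is no depth.
- viewer.camera_info(name): a dict with "camera_matrix" (3x3 intrinsics, pixels), "R" (3x3) and "t" (3): a world point X has camera coordinates R X + t. Camera axes: x right, y down, z forward; pixel columns grow to the right and rows downward; lengths in mm; the calibration is good to about 2 mm. A picture is of the moment at which its call begins: read the wrist's pose just before it. camera_info takes no time and is no camera call; for the wrist camera it gives the pose at the moment of the call.
A pose or a line that the arm cannot do raises robot.IKError and nothing moves.
- robot.job_done(): hands the job in, once; it reports no verdict.
Trained networks look in the newest picture that a camera, given by its name, has taken for a name from the list of things; names that differ only in an ending like _2 or _b are one class to them, and where a whole thing is asked for, a point or a joint stands for the part that bears it (a point fixed in the world has none). Each returns a list of dicts, best first, with "confidence" (0 to 1); they miss things now and then, are a little off and sometimes report something else, mostly with a low value. They report only what shows in the picture. A call takes as long as a camera call.
- viewer.silhouettes(name, camera): "mask" (400x640 bool, what is visible of it).
- viewer.pinpoint(name, camera): "at" ([x, y, z] in mm, in the coordinates of the camera as it stood for that picture, good to about 4 mm: a listed point, or the origin of a listed thing).
The state is a dict: "t": time; "joints": joint angles; "joint_velocities": joint speeds; "joint_torque": joint torques, N m; "tcp_pos": TCP position; "tcp_rot": TCP orientation; "contact_force": force on the tool from outside, world axes, zero at the start; "wrist_torque": the same for the moment, N m; "grip_width": opening from 0.0 (shut) to 1.0 (fully open).
Only numpy, scipy, OpenCV 4.12 (cv2) and the standard library are available. Lean on these libraries where they do the work, as an engineer would, in place of code of your own. Each camera call takes 0.05 s, during which the arm holds its last target.

## Working session

There is one attempt and no reset: what is moved stays moved. The work goes in short steps, each a Python script; the robot and the scene stay as the last script left them, time stands still between calls to the robot, and variables do not carry over. Pictures are saved under pics/ and viewed, and the job is handed in when it is done.

```bash
ls; mkdir -p pics
cat > h.py <<'E'
import numpy as np, cv2
from cell import robot, grip, kin, viewer
def save(n,cam):
    im=viewer.read_camera(cam); cv2.imwrite(f'pics/{n}.png',im[:,:,::-1]); return im
def world(at,cam):
    c=viewer.camera_info(cam); return np.array(c['R']).T@(np.array(at)-np.array(c['t']))
def pin(name,cam,n=2):
    for d in viewer.pinpoint(name,cam)[:n]: print(cam,name,round(d['confidence'],2),world(d['at'],cam).round(1))
E
python3 - <<'E'
from h import *
print(robot.observe())
for c in ['scene','top']:
    save(c+'0',c)
    for n in ['yellow_angle','yellow_angle_long_end','yellow_angle_short_end','blue_angle','stop']: pin(n,c)
for n in ['coupon','hammer','brush','magnet_square','tin','spray']: pin(n,'top',1)
print(robot.observe()['t'])
E
```

```text
pics
{'t': 0.0, 'joints': array([-1.20700792,  0.46835985, -0.01161198,  1.6035902 ,  0.00598767,
        1.07139163, -0.05629738]), 'joint_velocities': array([ 8.71179719e-04, -1.72635640e-03, -7.66487382e-04, -1.33441340e-03,
       -1.53212452e-03, -5.14238867e-04, -7.63664515e-05]), 'joint_torque': array([ 1.99254605e-04, -5.20580363e+01, -1.23236826e-02, -2.43745083e+01,
       -5.65810071e-02,  1.71631709e-02,  1.37090310e-04]), 'tcp_pos': array([256.99281339, 596.36134026, 180.26546859]), 'tcp_rot': array([ 0.31780823,  1.5473764 , -0.32048945]), 'contact_force': array([-1.25422817,  0.08414595, -0.20057309]), 'wrist_torque': array([-0.05928894,  0.0116771 , -0.00400728]), 'grip_width': 0.9959541750682563}
scene yellow_angle 0.63 [553.8 -97.3  -5.4]
scene yellow_angle_long_end 0.63 [557.3 -98.3 118.3]
scene yellow_angle_short_end 0.96 [495.7 -83.2   1.4]
scene blue_angle 0.72 [563.2 102.3  -1. ]
scene stop 0.84 [725.2 -34.6   1.4]
top yellow_angle 0.69 [551.5 -99.2   1.9]
top yellow_angle_short_end 0.76 [498.2 -80.5   2.9]
top blue_angle 0.55 [565.8 107.3   1.2]
top blue_angle 0.29 [550.1 -99.8   5.2]
top stop 0.77 [ 7.26e+02 -3.35e+01 -4.00e-01]
top stop 0.27 [634.5 411.7   1.8]
top coupon 0.96 [391.2  55.9  -0.4]
top hammer 0.7 [ 379.2 -428.8   -0. ]
top brush 0.8 [407.1 432.4   3.1]
top magnet_square 0.78 [ 553.5 -487.1   -2.8]
top tin 0.78 [ 6.699e+02 -4.104e+02 -2.000e-01]
top spray 0.56 [637.7 411.1   1.4]
0.9
```

View pics/scene0.png

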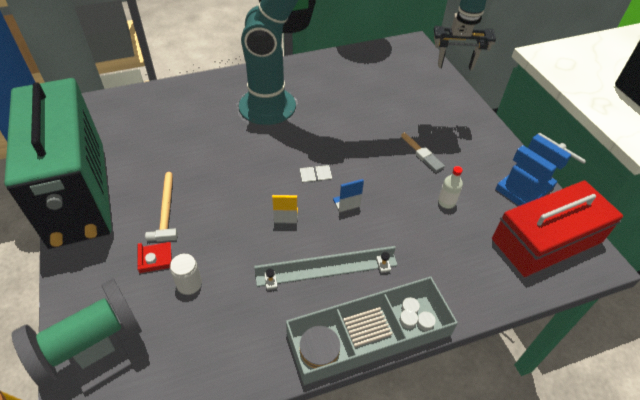

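View pics/top0.png

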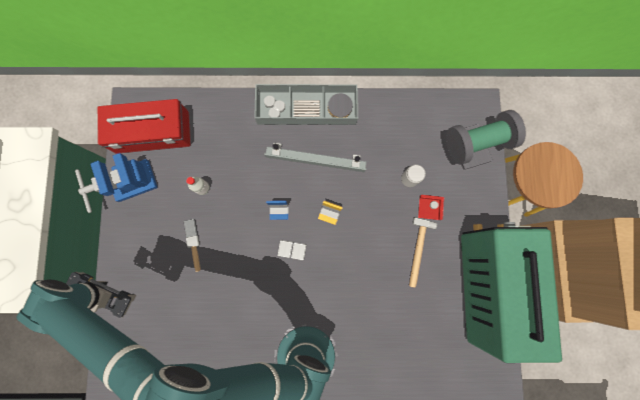

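```bash
cat >> h.py <<'E'
from scipy.spatial.transform import Rotation as Ro
def down(deg):
    s,c=np.sin(np.radians(deg)),np.cos(np.radians(deg))
    return Ro.from_matrix(np.array([[0,0,-1],[-s,c,0],[c,s,0]]).T).as_rotvec()
E
python3 - <<'E'
from h import *
c=viewer.camera_info('top');print(-np.array(c['R']).T@c['t'])
p=[480,-70,330]
print(kin.ik(p,down(-6)))
robot.movep(p,down(-6))
print(robot.observe()['t'],robot.observe()['tcp_pos'])
c=viewer.camera_info('wrist');print(c,-np.array(c['R']).T@c['t'])
save('w1','wrist')
for n in ['yellow_angle','yellow_angle_long_end','yellow_angle_short_end','stop','blue_angle']: pin(n,'wrist')
print(robot.observe()['t'])
E
```

```text
[ 362.40030331  -30.56507091 1452.92270676]
[-0.55454342  0.03324161  0.65939241  1.83021447 -0.02122268  1.28516245
  1.57663865]
3.4417 [480.19000159 -69.12659437 329.81159074]
{'camera_matrix': array([[286.44330693,   0.        , 318.15890988],
       [  0.        , 286.44330693, 199.47540346],
       [  0.        ,   0.        ,   1.        ]]), 'R': array([[ 1.02760716e-01,  9.94706084e-01, -2.03510083e-04],
       [ 9.49884286e-01, -9.80695549e-02,  2.96820158e-01],
       [ 2.95228859e-01, -3.06947629e-02, -9.54933376e-01]]), 't': array([  20.34191868, -541.18285698,  390.74137798])} [396.61261011 -61.31407825 533.77010418]
wrist yellow_angle 0.87 [551.6 -98.3   3.5]
wrist yellow_angle_long_end 0.65 [552.3 -98.3 118.4]
wrist yellow_angle_short_end 0.9 [498.7 -83.9  -0.6]
wrist yellow_angle_short_end 0.37 [561.8 106.3  -3.3]
wrist stop 0.63 [727.3 -31.    1. ]
wrist stop 0.41 [633.5 407.   -0.7]
wrist blue_angle 0.63 [560.9 104.6  -4.1]
3.7417
```

View pics/w1.png

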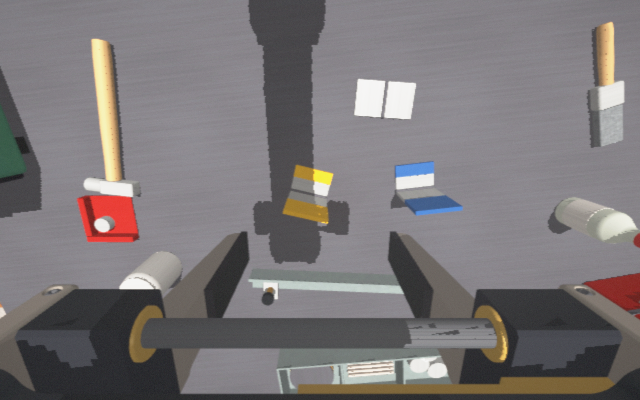

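Run:
```python
import cv2
im=cv2.imread('pics/w1.png')
cv2.imwrite('pics/w1z.png',cv2.resize(im[150:300,240:410],None,fx=4,fy=4,interpolation=cv2.INTER_CUBIC)[:600])
im=cv2.imread('pics/top0.png')
cv2.imwrite('pics/t0z.png',cv2.resize(im[135:235,255:375],None,fx=6,fy=6,interpolation=cv2.INTER_CUBIC)[:600])
```

```text
(no output)
```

View pics/w1z.png

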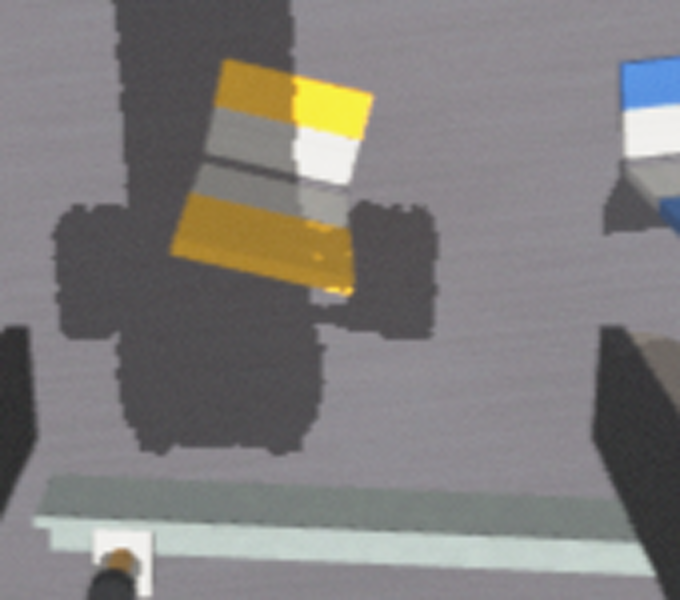

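View pics/t0z.png

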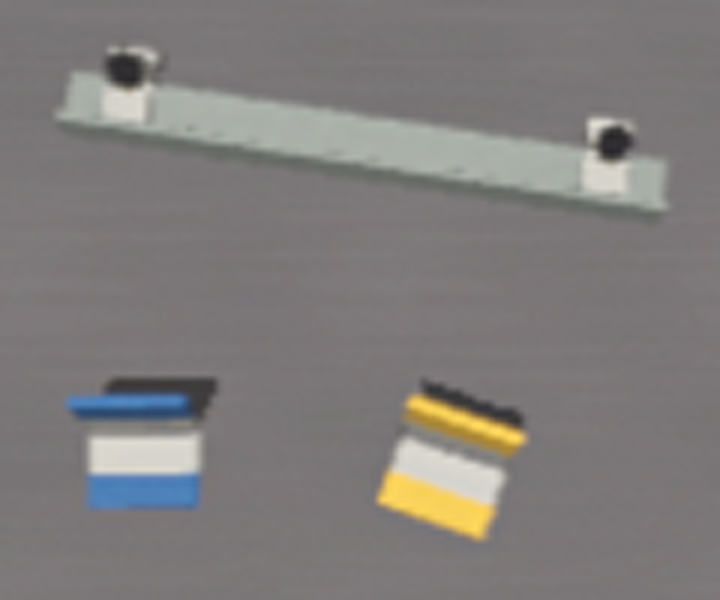

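Run:
```python
from h import *
def bp(c,uv,z):
    K,R,t=[np.array(c[k]) for k in('camera_matrix','R','t')]
    o=-R.T@t; d=R.T@np.linalg.inv(K)@[*uv,1]; return (o+d*(z-o[2])/d[2])[:2]
c=viewer.camera_info('wrist')
def ln(c,a,b,z):
    p,q=bp(c,a,z),bp(c,b,z);
    d=p-q if p[1]>q[1] else q-p
    print(p.round(1),q.round(1),'yaw',np.degrees(np.arctan2(-d[0],d[1])).round(2), 'mid',((p+q)/2).round(1))
f=lambda x,y:(x/4+240-.4,y/4+150-.4)
ln(c,f(52,476),f(640,500),0)
ln(c,f(224,58),f(373,93),6)
ln(c,f(170,255),f(353,296),120)
t=viewer.camera_info('top'); g=lambda x,y:(x/6+255-.4,y/6+135-.4)
ln(t,g(56,118),g(666,208),40)
ln(t,g(377,503),g(486,540),6)
ln(t,g(412,394),g(527,432),120)
```

```text
[ 699.2 -232.6] [745.8  75.6] yaw -8.6 mid [722.5 -78.5]
[ 486.9 -113.5] [510.6 -46.1] yaw -19.35 mid [498.7 -79.8]
[ 540.9 -132.7] [565.1 -64.4] yaw -19.47 mid [553.  -98.5]
[758.1 164.7] [ 698.2 -230.8] yaw -8.61 mid [728.2 -33. ]
[510.2 -43.6] [ 486.  -114.1] yaw -18.9 mid [498.1 -78.8]
[564.5 -63.8] [ 541.3 -132.8] yaw -18.55 mid [552.9 -98.3]
```

Run:
```python
from h import *
yaw=-19.0; u=np.array([np.cos(np.radians(yaw)),np.sin(np.radians(yaw))]); c=np.array([551.8,-98.4])
P=lambda s,z:[*(c+u*s),z]
grip(0.27)
print(robot.observe()['grip_width'])
robot.movep(P(-40,150),down(yaw))
robot.servo_line(P(-38,98),feed=120)
robot.servo_line(P(-10,98),feed=60); o=robot.observe(); print(o['tcp_pos'],o['contact_force'])
robot.servo_line(P(22,98),feed=60); o=robot.observe(); print(o['tcp_pos'],o['contact_force'])
robot.hold(.3)
save('s2','scene')
print(robot.observe()['t'])
```

```text
0.26761018508094153
[542.16548257 -95.3325051   97.7714174 ] [ 0.71545515 -0.869799   -0.36214711]
[ 572.34949336 -105.68489489   97.78605797] [-1.04006341 -0.47712798  0.00728504]
7.8083
```

View pics/s2.png

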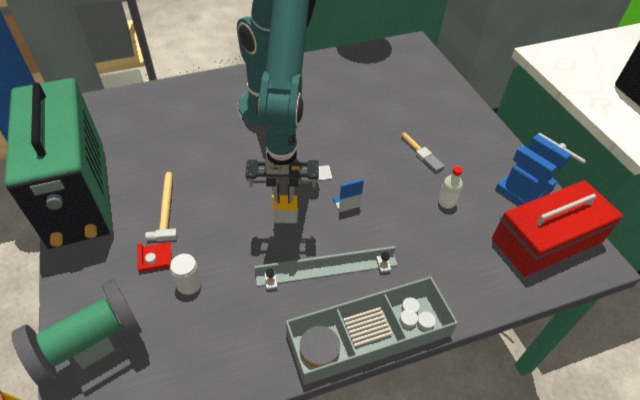

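Run:
```python
from h import *
im=cv2.imread('pics/s2.png')
cv2.imwrite('pics/s2z.png',cv2.resize(im[150:290,220:380],None,fx=4,fy=4,interpolation=cv2.INTER_CUBIC))
save('t2','top');save('w2','wrist')
for n in ['yellow_angle','yellow_angle_long_end','yellow_angle_short_end']: pin(n,'scene');pin(n,'wrist')
```

```text
scene yellow_angle 0.76 [550.7 -97.4  -2.1]
scene yellow_angle_long_end 0.56 [551.  -98.6 121.8]
scene yellow_angle_long_end 0.23 [ 4.993e+02 -8.360e+01  2.000e-01]
wrist yellow_angle_long_end 0.95 [ 552.  -100.4  118.3]
scene yellow_angle_short_end 0.55 [ 4.968e+02 -8.290e+01 -2.000e-01]
wrist yellow_angle_short_end 0.64 [501.  -81.3   0.6]
```

View pics/s2z.png

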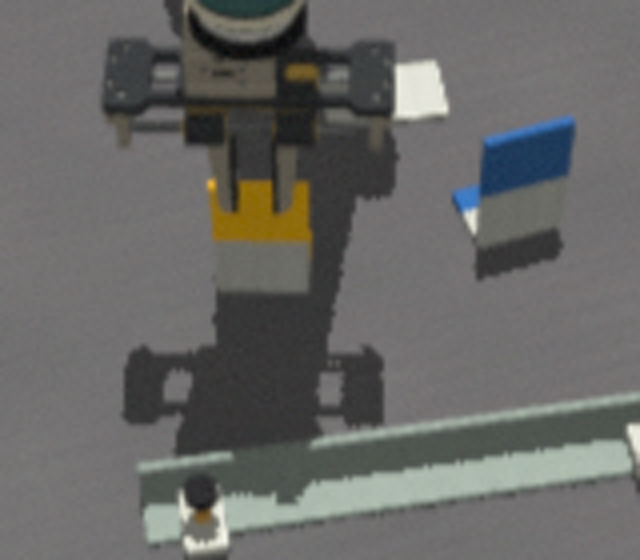

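View pics/w2.png

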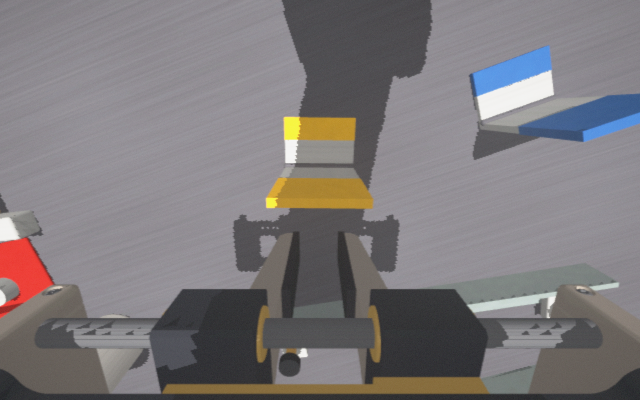

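Run:
```python
from h import *
o=robot.observe();print(o['t'],o['tcp_pos'],Ro.from_rotvec(o['tcp_rot']).as_matrix().round(2),o['contact_force'])
def pr(cam,X):
    c=viewer.camera_info(cam);p=np.array(c['camera_matrix'])@(np.array(c['R'])@X+c['t']);return (p[:2]/p[2]).round(1)
T=o['tcp_pos'];v=Ro.from_rotvec(o['tcp_rot']).as_matrix()[:,1]
for z in (98,110,125,140):
  for s in(-21,21):
    X=np.array([T[0],T[1],z])+v*s
    a=pr('scene',X); print(z,s,(a-[220,150])*4,pr('wrist',X),(pr('top',X)))
print('corner top',(pr('scene',np.array([552,-98.4,120]))-[220,150])*4,pr('wrist',np.array([552,-98.4,120])))
im=cv2.imread('pics/t2.png')
cv2.imwrite('pics/t2z.png',cv2.resize(im[135:235,255:375],None,fx=6,fy=6,interpolation=cv2.INTER_CUBIC)[:600])
```

```text
8.2083 [ 572.5949486  -105.56463571   98.01897713] [[ 0.    0.33  0.95]
 [ 0.    0.95 -0.33]
 [-1.    0.   -0.  ]] [-0.27021009  0.07514348 -0.99133351]
98 -21 [226.8 229.6] [291.7 224.8] [339.9 200.8]
98 21 [285.6 230.4] [346.5 224.8] [329.1 197.1]
110 -21 [226.  218.8] [290.2 231.1] [340.1 200.3]
110 21 [285.6 219.6] [348.  231.1] [329.2 196.6]
125 -21 [225.2 205.2] [288.2 240. ] [340.4 199.7]
125 21 [285.2 206. ] [350.3 240. ] [329.4 195.9]
140 -21 [224.4 191.6] [285.8 250.4] [340.7 199. ]
140 21 [284.8 192. ] [352.8 250.4] [329.5 195.3]
corner top [256.8 186.8] [319.3 207.1]
```

View pics/t2z.png

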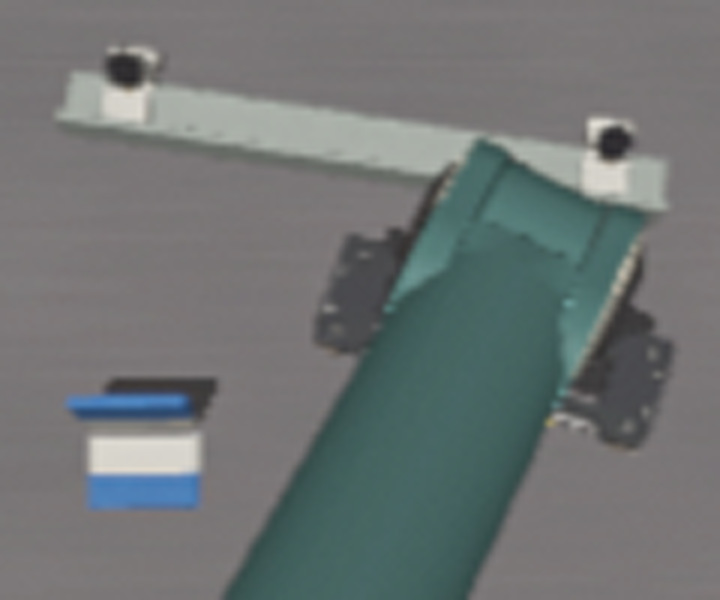

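Run:
```python
from h import *
yaw=-19.0; u=np.array([np.cos(np.radians(yaw)),np.sin(np.radians(yaw))]); c=np.array([551.8,-98.4])
P=lambda s,z:[*(c+u*s),z]
robot.servo_line(P(22,135),feed=150)
robot.servo_line(P(-36,135),feed=150)
robot.servo_line(P(-36,78),feed=120)
save('s3','scene')
for s in (-10,0,10,20):
    robot.servo_line(P(s,78),feed=70); o=robot.observe(); print(o['tcp_pos'],o['contact_force'])
robot.hold(.3)
save('s3b','scene')
print(robot.observe()['t'])
a,b=[cv2.resize(cv2.imread(f'pics/{n}.png')[150:290,220:380],None,fx=2.5,fy=2.5,interpolation=cv2.INTER_CUBIC) for n in('s3','s3b')]
cv2.imwrite('pics/s3z.png',np.hstack([a,b]))
```

```text
[542.26457062 -95.28432262  77.90179741] [-0.25768892  0.16945858  0.8860006 ]
[552.02564255 -98.5553798   77.99782442] [-0.07967144 -0.87035229 -0.24637151]
[ 561.42507944 -101.78310338   77.97277818] [-0.02808979  0.09389731 -0.58085736]
[ 570.84919453 -105.03387785   77.93507375] [-0.12448783  0.3500504   0.12463894]
11.5667
```

View pics/s3z.png

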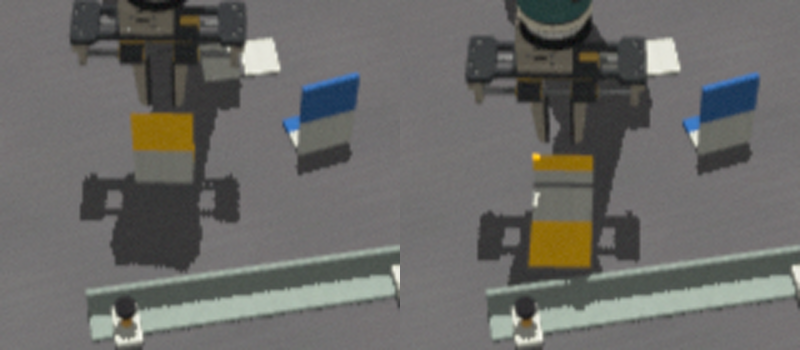

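The piece has tipped and now lies on its long leg, with the short leg standing. I'll back off and measure.

Run:
```python
from h import *
o=robot.observe()['tcp_pos']
robot.servo_line([*o[:2],120],feed=200)
robot.servo_line([480,-70,150],feed=200,rotation=down(-8.6))
save('w4','wrist');
for n in ['yellow_angle','yellow_angle_long_end','yellow_angle_short_end']: pin(n,'wrist',1)
save('s4','scene')
for n in ['yellow_angle','yellow_angle_long_end','yellow_angle_short_end']: pin(n,'scene',1)
save('t4','top')
print(robot.observe()['t'])
```

```text
wrist yellow_angle 0.8 [ 552.  -102.2    2. ]
wrist yellow_angle_long_end 0.82 [ 665.1 -139.6   -1.7]
wrist yellow_angle_short_end 0.61 [ 555.3 -101.6   56.4]
scene yellow_angle 0.92 [553.2 -98.3  -3.5]
scene yellow_angle_long_end 0.72 [ 6.692e+02 -1.400e+02  4.000e-01]
scene yellow_angle_short_end 0.98 [ 550.7 -103.6   53.7]
13.0333
```

View pics/w4.png

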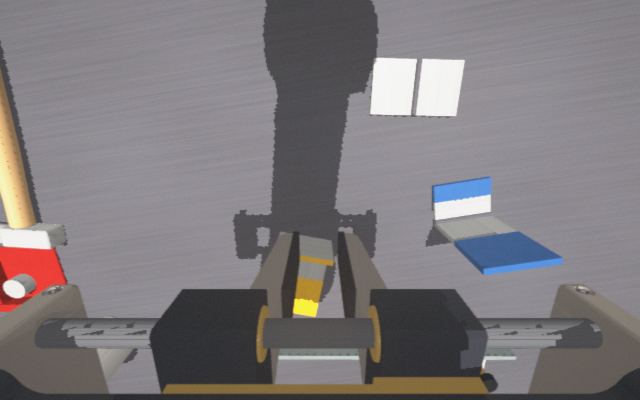

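View pics/s4.png

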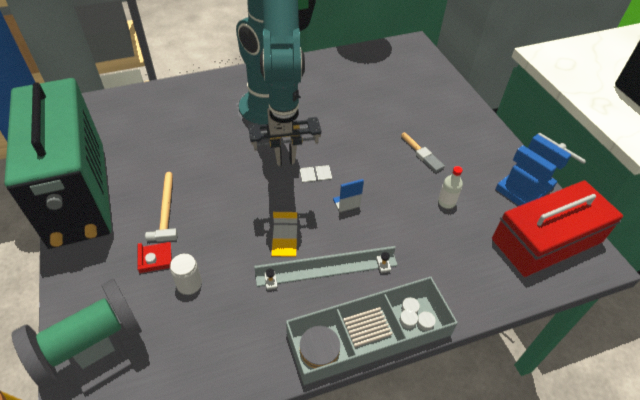

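```bash
cat >> h.py <<'E'
yaw=-8.6; n=np.array([np.cos(np.radians(yaw)),np.sin(np.radians(yaw))])
b=np.array([550.6,-107.7]); b=b-n*((b-[722.5,-78.5])@n)   # foot on stop face
Q=lambda d,z:[*(b-n*d),z]   # d = distance of TCP before stop
def z(name,crop,f=4):
    y0,y1,x0,x1=crop; cv2.imwrite(f'pics/{name}z.png',cv2.resize(cv2.imread(f'pics/{name}.png')[y0:y1,x0:x1],None,fx=f,fy=f,interpolation=cv2.INTER_CUBIC))
E
python3 - <<'E'
from h import *
grip(0.0)
robot.servo_line(Q(215,60),feed=200,rotation=down(yaw))
robot.servo_line(Q(210,10),feed=100); o=robot.observe(); print(o['t'],o['tcp_pos'],o['contact_force'],o['grip_width'])
save('s5','scene'); z('s5',(140,280,220,380)); save('w5','wrist')
E
```

```text
14.825 [ 506.91641687 -101.1758288    10.27973721] [-0.16267028 -1.00173706  0.07220144] 0.0038286843902699185
```

View pics/s5z.png

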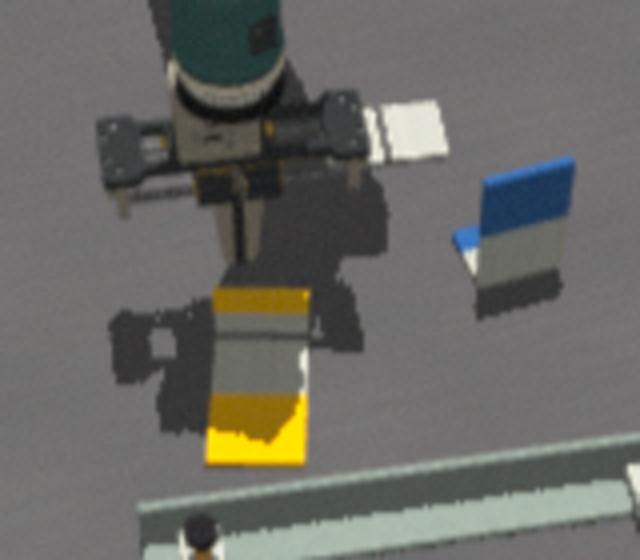

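View pics/w5.png

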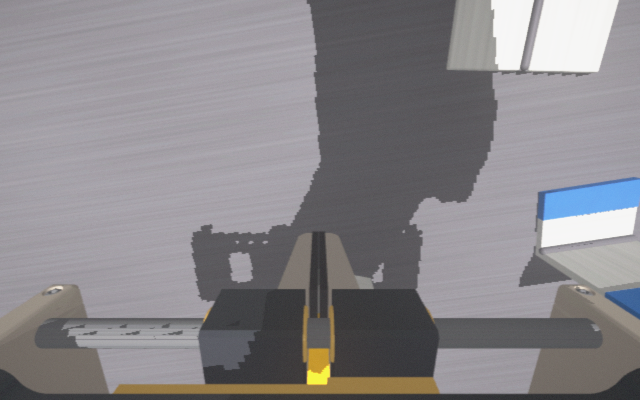

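Run:
```python
from h import *
o=robot.observe();T=o['tcp_pos'];R=Ro.from_rotvec(o['tcp_rot']).as_matrix()
def pr(cam,X):
    c=viewer.camera_info(cam);p=np.array(c['camera_matrix'])@(np.array(c['R'])@X+c['t']);return (p[:2]/p[2])
for up in(0,10,20,30):
  for f in (-10,0,10):
    X=T-R[:,0]*up+R[:,2]*f; print(up,f,((pr('scene',X)-[220,140])*4).round(),pr('wrist',X).round(1))
```

```text
0 -10 [238. 269.] [319.3 212.7]
0 0 [240. 279.] [319.3 225. ]
0 10 [242. 288.] [319.3 236.9]
10 -10 [238. 260.] [319.4 217.4]
10 0 [240. 270.] [319.3 230.2]
10 10 [241. 280.] [319.3 242.6]
20 -10 [237. 252.] [319.4 222.6]
20 0 [239. 262.] [319.4 235.9]
20 10 [241. 272.] [319.4 248.8]
30 -10 [237. 243.] [319.5 228.3]
30 0 [239. 253.] [319.4 242.2]
30 10 [241. 263.] [319.4 255.6]
```

Run:
```python
from h import *
for zz in (6,3,1,-1,-3,-5,-7,-9,-11):
    robot.servo_line(Q(210,zz),feed=60); o=robot.observe(); print(o['t'],zz,o['tcp_pos'][2].round(1),o['contact_force'].round(1))
    if abs(o['contact_force'][2])>3: break
save('s6','scene'); z('s6',(140,280,220,380))
```

```text
15.175 6 6.0 [-0.9  0.6  0.6]
15.425 3 2.8 [-0.7 -0.7  0. ]
15.675 1 0.9 [ 0.2 -0.5 -0.4]
15.925 -1 -1.1 [ 0.6 -0.1 -1.5]
16.175 -3 -3.1 [ 0.7 -0.4 -0.1]
16.425 -5 -5.1 [ 0.   1.3 -0.7]
16.675 -7 -7.1 [ 0.2 -0.4  0.1]
16.925 -9 -9.1 [-0.7 -0.7  0.1]
17.175 -11 -11.1 [-0.4 -0.   0.1]
```

View pics/s6z.png

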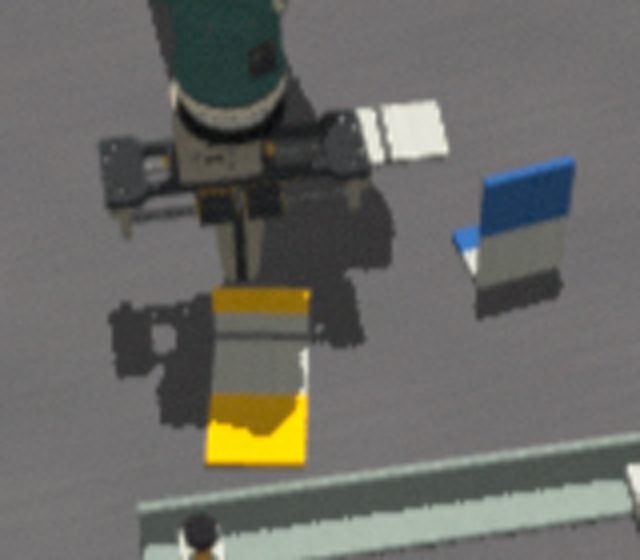

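Run:
```python
from h import *
grip(0.35)
for d in (185,175,165,155,148,144,140):
    robot.servo_line(Q(d,-12),feed=50); o=robot.observe(); print(o['t'],d,o['tcp_pos'].round(1),o['contact_force'].round(1))
    if o['contact_force'][:2]@n<-6: break
save('s7','scene'); z('s7',(140,280,220,380)); save('t7','top')
for nme in ['yellow_angle','yellow_angle_long_end','yellow_angle_short_end']: pin(nme,'scene',1)
```

```text
18.5 185 [ 531.2 -104.8  -12.2] [-0.3  0.   0.2]
18.85 175 [ 541.8 -106.4  -12. ] [ 1.2 -0.1 -1.2]
19.2 165 [ 552.  -107.9  -11.9] [-0.   0.4 -0.5]
19.55 155 [ 562.  -109.3  -12. ] [-0.  -0.2  0.9]
19.8417 148 [ 568.8 -110.4  -12. ] [ 0.1 -0.6 -0.2]
20.0917 144 [ 572.4 -111.   -12. ] [ 0.2 -0.2  0.4]
20.3417 140 [ 576.3 -111.4  -12. ] [-1.5 -0.4 -0.3]
scene yellow_angle 0.69 [ 584.6 -105.2   -4.3]
scene yellow_angle_long_end 0.56 [ 707.9 -126.9   -2.1]
scene yellow_angle_short_end 0.59 [725.2 -32.4   1.1]
```

View pics/s7z.png

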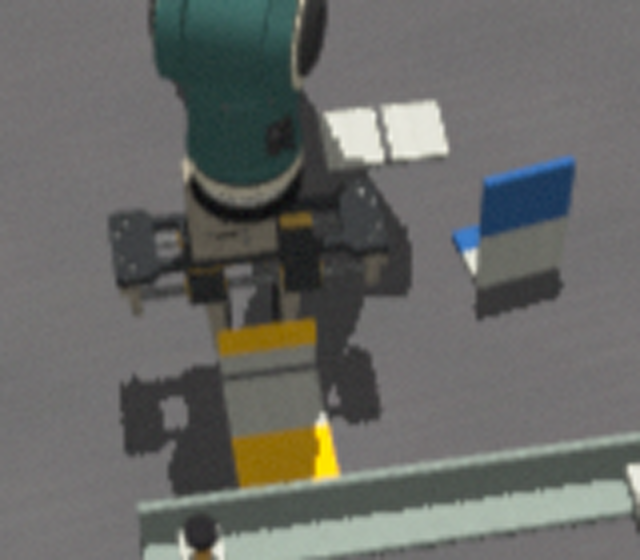

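Run:
```python
from h import *
for d in np.arange(138,118,-2):
    robot.servo_line(Q(d,-12),feed=30); o=robot.observe(); f=o['contact_force'][:2]@n; print(o['t'],d,o['tcp_pos'].round(1),f.round(1),o['wrist_torque'].round(2))
    if f<-6: break
save('s8','scene'); z('s8',(140,280,220,380)); save('t8','top'); z('t8',(135,235,255,375),6)
for nme in ['yellow_angle','yellow_angle_long_end','yellow_angle_short_end']: pin(nme,'scene',1)
```

```text
20.8417 138 [ 577.5 -111.7  -12. ] -3.4 [0.17 0.49 0.08]
21.0917 136 [ 580.  -112.1  -12.1] -1.5 [0.11 0.36 0.05]
21.3417 134 [ 582.2 -112.5  -12.1] -0.6 [0.05 0.3  0.02]
21.5917 132 [ 583.7 -112.7  -12.1] -2.1 [ 0.13  0.58 -0.01]
21.8417 130 [ 583.5 -112.6  -12.2] -8.1 [ 0.36  1.7  -0.03]
scene yellow_angle 0.87 [ 592.2 -106.2   -4.7]
scene yellow_angle_long_end 0.62 [ 717.7 -125.7   -1.1]
scene yellow_angle_short_end 0.65 [ 594.3 -110.4   54.6]
```

View pics/s8z.png

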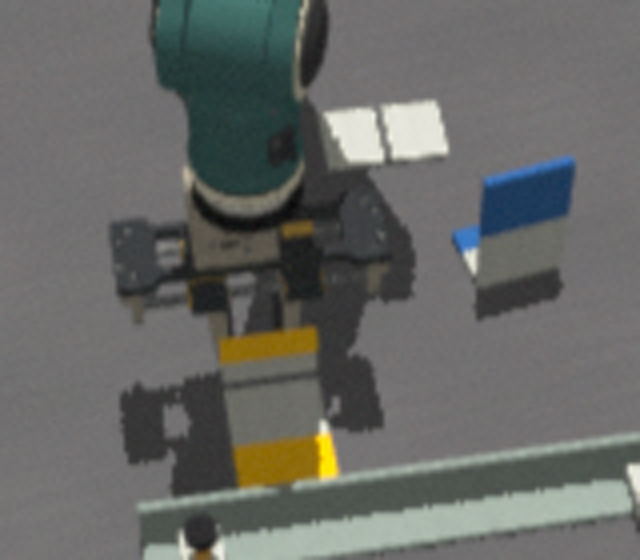

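Run:
```python
from h import *
robot.servo_line(Q(128.5,-12),feed=20); robot.hold(.2); o=robot.observe(); print(o['tcp_pos'].round(1),o['contact_force'].round(1),o['wrist_torque'].round(2))
robot.servo_line(Q(180,-12),feed=100)
robot.servo_line(Q(230,150),feed=200)
robot.servo_line([*(np.array(Q(240,0)[:2])+[0,-0]),300],feed=200)
save('w9','wrist')
for nme in ['yellow_angle','yellow_angle_long_end','yellow_angle_short_end']: pin(nme,'wrist',1)
save('t9','top'); z('t9',(135,235,255,375),6); z('w9',(150,300,230,410)); save('s9','scene'); z('s9',(140,280,220,380))
print(robot.observe()['t'])
```

```text
[ 583.4 -112.5  -12.3] [-12.    2.   10.1] [0.46 2.47 0.03]
wrist yellow_angle 0.84 [ 594.6 -108.9    2.4]
wrist yellow_angle_short_end 0.97 [ 598.2 -107.2   57.6]
25.4083
```

View pics/w9z.png

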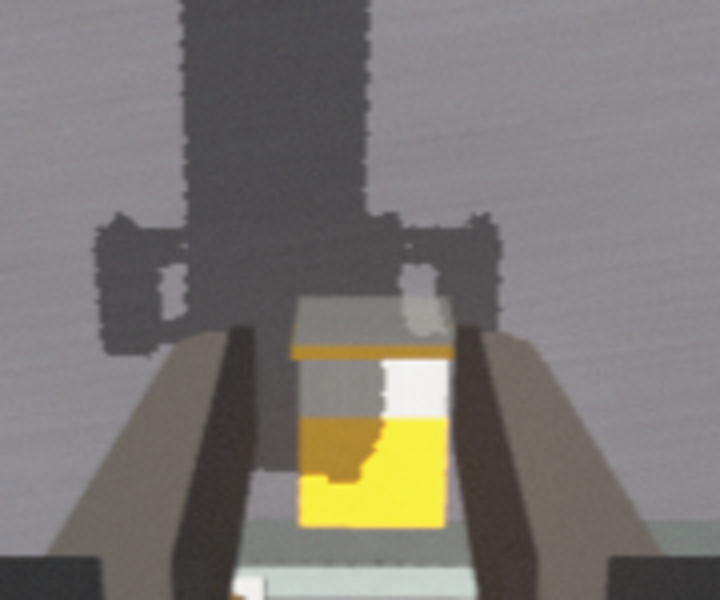

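View pics/t9z.png

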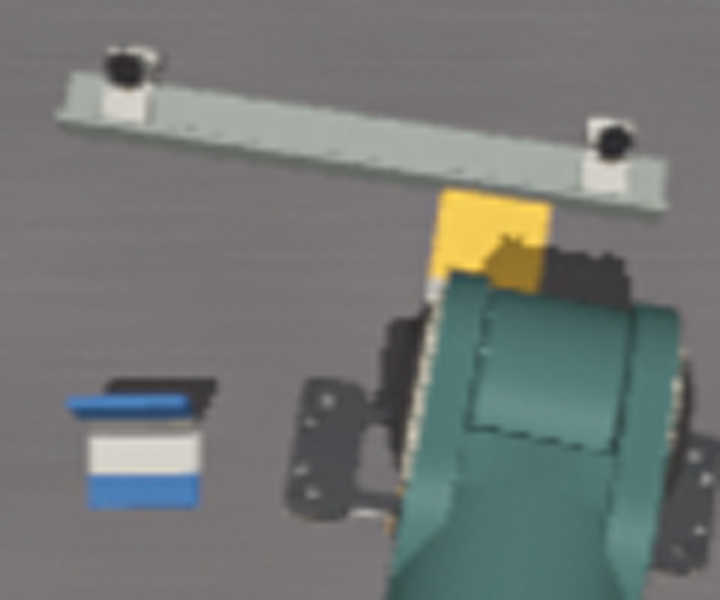

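View pics/s9z.png

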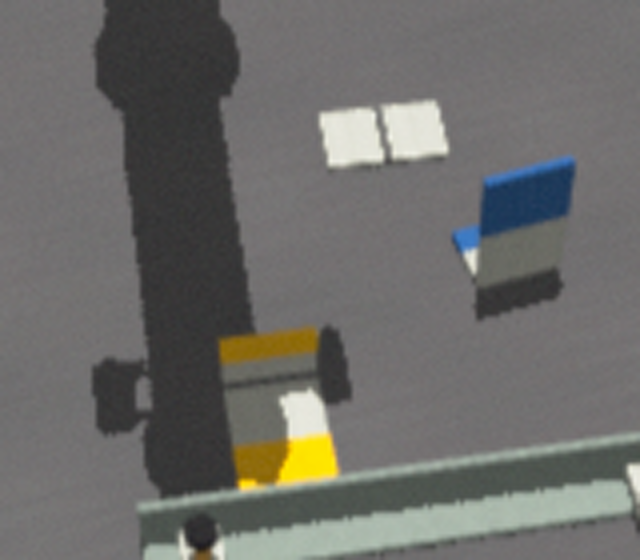

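Run:
```python
from h import *
c=viewer.camera_info('wrist')
K,R,t=[np.array(c[k]) for k in('camera_matrix','R','t')]
def bp(uv,z):
    uv=(uv[0]/4+230-.4,uv[1]/4+150-.4)
    o=-R.T@t; d=R.T@np.linalg.inv(K)@[*uv,1]; p=(o+d*(z-o[2])/d[2])[:2]; return ((p-b)@n).round(1)
print('end',bp((299,527),6),bp((446,527),6),'face foot',bp((260,519),0),bp((655,519),0), 'short end top edge', bp((291,358),55),bp((452,358),55))
g=cv2.imread('pics/w9.png')
for x in (310,320,330,336,390,396,400): print(x,g[270:294,x].tolist()[::2] if 0 else g[270:294,x,0].tolist())
```

```text
end 1.0 1.0 face foot 0.3 0.2 short end top edge -114.1 -114.1
310 [67, 64, 63, 63, 63, 68, 66, 63, 65, 64, 69, 96, 120, 124, 126, 124, 123, 126, 120, 122, 123, 148, 195, 197]
320 [64, 63, 67, 65, 63, 65, 68, 62, 65, 67, 67, 85, 121, 126, 126, 124, 124, 126, 125, 126, 126, 149, 193, 200]
330 [65, 66, 67, 66, 66, 63, 63, 66, 64, 68, 67, 89, 120, 124, 122, 125, 123, 123, 125, 122, 118, 139, 194, 200]
336 [69, 66, 66, 63, 65, 64, 66, 65, 65, 64, 65, 83, 122, 126, 125, 126, 127, 124, 127, 121, 127, 143, 194, 202]
390 [144, 144, 144, 146, 145, 143, 139, 139, 135, 126, 104, 99, 96, 95, 99, 96, 95, 98, 91, 64, 54, 55, 54, 55]
396 [143, 144, 145, 148, 143, 141, 145, 140, 140, 141, 126, 124, 125, 124, 122, 122, 126, 121, 109, 65, 59, 52, 57, 55]
400 [141, 144, 143, 141, 142, 142, 141, 141, 138, 140, 125, 123, 124, 127, 122, 124, 124, 124, 119, 65, 55, 54, 57, 52]
```

Run:
```python
from h import *
print(robot.observe()['t']); robot.job_done()
```

```text
25.4083
the job is handed in; nothing more can be done
```

The yellow angle now lies on its long leg, short leg up, with the end of the long leg flush and square against the grey stop bar. I handed the job in at 25.4 s with the arm clear of everything.

- **Tipping:** The first push passed over the top of the piece without moving it, because the fingertips sit about 20 mm higher than the reported TCP. I went 20 mm lower and the piece tipped as intended.
- **Pushing:** I pushed low on the short leg with both fingers lined up to the stop. At the stop I pressed briefly with about 12 N.
- **Final checks:** In the wrist picture both corners of the long end measured 1.0 mm past my fitted stop line, and the stop's own foot measured 0.2–0.3 mm past it. So it is touching, to within the calibration. Both ends of each edge read the same distance, so no angle to the stop showed. The blue piece and the coupon look unmoved.
- **Not fully explained:** During the final press the sensor showed about 10 N upward on the tool, probably the fingers rubbing the piece or the bench. I could not rule out a slight, brief lift of the rear of the piece. After I backed off, the pictures showed nothing out of place.

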